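# Close a length gauge on an offcut with its recessed thumbwheel

### The arm

A 6-joint arm with a two-finger parallel gripper is mounted at the origin on a cart in front of the work surface, level with it; the furniture and walls round the work are solid. World frame = base frame: x ahead of the robot, y to its left, z up, the work surface at z = 0. Lengths are in m, angles in degrees, forces in N, time in s.
With the tool pointing down it reaches from about 0.35 to 0.85 m from the base axis. Payload 8.1 kg.
Tool frame: the origin (TCP) lies at the very end of the fingers, on their centre line; the grasp point (between the pads) lies 19 mm behind it; z points along the fingers, y is the direction in which the jaws open and shut (so a half turn about z gives the same grasp; the last joint's range is limited). The gripper opens to 85 mm and grips with 20 to 120 N. Pads are 22 mm wide; open, the fingers measure 114 mm over their backs; the gripper's body (76 mm by 85 mm) begins 54 mm behind the grasp point. The pads swing forward as they close: fully open they stand 13 mm farther back than shut.
Start: joints at [-69.236, 7.471, 85.268, -0, 87.261, -4.893], TCP at [0.26, -0.541, 0.231] pointing down, gripper open.
Joint ranges: [-169.43, 169.43], [-51.17, 129.36], [1.28, 143.12], [-76.62, 256.62], [0, 156.53], [-152.29, 152.29]. Speed limits (degrees/s): [136.94, 136.94, 159.86, 180, 180, 180].

### API

Orientations are given as [roll, pitch, yaw] about the fixed x, y, z axes, in that order (R = Rz(yaw) Ry(pitch) Rx(roll)).
In Python, from workcell import robot, get_image, camera_model, order, models gives the robot as it stands.
- The arm moves only by the tool send_rows, never from a script. Its argument "motion" is text: rows parted by semicolons, each of 7 numbers parted by spaces: the shift along the tool's x, y, z in mm, then the turn, a rotation vector about the tool's x, y, z in degrees, then the opening, from -1 (shut) to 1 (fully open). In form: tx ty tz wx wy wz fingers; .... A call has 1 to 12 rows; each row shifts and turns the commanded pose from where the row before left it, along the tool's axes as they then stand; what a row does not reach is not made up. A row lasts 1/12 s, in which the tool goes at most 41.7 mm and 7.16 degrees, less where a joint would pass 70% of its speed; a pose out of reach is approached as far as the arm can. A call is refused whole if a number of a shift passes 41.7 or a number of a turn 7.16, either way. A call with a gripper value outside its range is refused whole. The fingers move at their own pace and stop on an object; "force" is the grip in N (left out, the last holds). Time passes only in rows, so rows that do not move let the fingers close. It gives the time, the measured TCP pose, the force and the opening at its end, in the units of the state.
- robot.observe(): the state, without advancing time (a new reading comes with each control period).
- get_image(name): name is "side" or "top" or "wrist"; returns (picture, depth): 420x560x3 uint8, red, green, blue; 420x560 float32, m along the optical axis (not along the pixel's ray), 0 where there is no reading.
- camera_model(name): a dict with "camera_matrix" (3x3 intrinsics, pixels), "rvec" (rotation vector, rad) and "tvec" (3), from world to camera coordinates, as OpenCV has them; the wrist camera has in their place "mount" (4x4, takes a point from camera to tool coordinates, whose origin is the TCP and whose axes are the flange's). Camera axes: x right, y down, z forward; pixel columns grow to the right and rows downward; lengths in m; the calibration is good to about 2 mm. The wrist camera is an equidistant fisheye: a pixel r from the principal point sees the ray r / f radians off the axis. A picture is of the moment at which its call begins: read the wrist's pose just before it. camera_model takes no time and is no camera call.
- order.close_job(): hands the job in, once; it reports no verdict.
Trained networks look in the newest picture that a camera, given by its name, has taken for a name from the list of things; names that differ only in an ending like _2 or _b are one class to them, and where a whole thing is asked for, a point or a joint stands for the part that bears it (a point fixed in the world has none). Each returns a list of dicts, best first, with "score" (0 to 1); they miss things now and then, are a little off and sometimes report something else, mostly with a low value. They report only what shows in the picture. A call takes as long as a camera call.
- models.find_in(camera, name): "point" ([x, y, z] in m, in world coordinates, good to about 4 mm: the middle of the surface that is visible of it).
- models.landmark_of(camera, name): "point" ([x, y, z] in m, in world coordinates, good to about 4 mm: a listed point, or the origin of a listed thing).
The state is a dict: "time_s": time; "q": joint angles; "dq": joint speeds; "joint_efforts": joint torques, N m; "tcp_pos": TCP position; "orientation": TCP orientation; "ft_force": force on the tool from outside, world axes, zero at the start; "moment": the same for the moment, N m; "grip_width": opening from 0.0 (shut) to 1.0 (fully open).
Only numpy, scipy, OpenCV 4.12 (cv2) and the standard library are available. Lean on these libraries where they do the work, as an engineer would, in place of code of your own. Each camera call takes 0.05 s, during which the arm holds its last target.

### The job

Lay the wooden offcut flat and lengthwise on the bed of the length gauge, about midway across it between the end stop and the jaw, and let go of it. Then roll the gauge's recessed thumbwheel by fingertip, stroke by stroke, until the jaw has closed up on the offcut and holds it snugly against the stop, with no gap left. Press the wheel only lightly and do not overtighten, do not push the jaw itself, and leave the other tools where they lie.

Things in the scene. Friction and masses are not known exactly. Their poses are not given: they have to be found in the camera images.
- offcut_mid (a point): centre of the loose pine offcut, a plain rectangular block 42 x 80 x 36 mm (x, y, z of this frame), lying flat on the worktop at the robot's right; 80 mm is its length, along y; grasp it across the 42 mm
- offcut: the same offcut; origin at the centre of its underside
- gauge: the length gauge, fixed to the worktop: a plywood base 230 x 90 x 12 mm (x, y, z of its frame, origin at the centre of its underside). Along its x from the - end: the end stop, the bed, the jaw, and the aluminium wheel housing (x 49 to 111 mm, 46 mm wide, top 42 mm above the worktop) with the thumbwheel in its slot
- bed_mid (a point): point on the bed's surface (12 mm above the worktop) roughly midway between stop and jaw; axes as the gauge's
- stop_face (a point): centre of the end stop's steel face, which looks along the gauge's +x; 60 mm wide, its top 38 mm above the worktop; the stop is pinned to the bed at a different place along x each time; axes as the gauge's
- jaw_face (a point): centre of the moving jaw's steel face, which looks along the gauge's -x at the stop; 60 mm wide, its top 38.5 mm above the worktop, the jaw 17 mm thick; axes as the gauge's. Gap for the offcut = its distance from stop_face: 91 to 100 mm at the start, 80 mm when closed on the offcut. The jaw moves only along x
- jaw: the moving jaw; origin 13 mm below jaw_face, at the foot of its face
- stop: the end stop; origin 13 mm below stop_face, at the foot of its face
- wheel_slot (a point): middle of the slot (38 mm along x, 16 mm wide) in the flat top of the wheel housing, at that top's level, straight below the rim's highest point; axes as the gauge's. The rim stands 4.5 to 9.5 mm above it: it differs each time and must be found by touch. The wheel is rigid: 6 to 10 N of downward press grips it well enough; over 20 N would strain it
- wheel (a joint): turn of the knurled steel thumbwheel (rad, 0 at the start): radius 16 mm, 12 mm wide, axle along the gauge's y. Dragging the rim's top along the gauge's -x turns it positive and closes the jaw, 10 mm a radian. Turning takes about 2 N along the rim; it stays where it is left. When the jaw bears on the offcut the wheel stalls; each newton more along the rim adds 1.6 N of squeeze
- sanding_block: bystander: dark sanding block 110 x 58 x 30 mm, origin at the centre of its underside
- pliers_1: bystander: pliers 185 x 36 x 14 mm, lying near the front edge, origin underneath
- pliers_2: bystander: pliers 160 x 44 x 14 mm, lying at the left, origin underneath
- tape_measure: bystander: tape measure 32 x 93 x 64 mm, at the right front, origin underneath

How it is judged (in metres and radians):
On the way, in this order (a step that is already met when the one before it is completed fails the run):
1. the offcut lies flat between stop and jaw, let go, the jaw still open (z of offcut_mid in the frame of bed_mid between 0.014 and 0.022 m and y of offcut_mid in the frame of bed_mid between -0.02 and 0.02 m and x of offcut_mid in the frame of stop_face above 0.036 m and x of offcut_mid in the frame of jaw_face below -0.036 m and contact force between the fingers and offcut below 0.1 N and x of jaw_face in the frame of stop_face above 0.084 m), for 0.2 s.
2. the jaw has closed on the offcut and bears on it with at least 2 N (z of offcut_mid in the frame of bed_mid between 0.014 and 0.022 m and y of offcut_mid in the frame of bed_mid between -0.02 and 0.02 m and x of offcut_mid in the frame of stop_face above 0.036 m and x of offcut_mid in the frame of jaw_face below -0.036 m and contact force between the fingers and offcut below 0.1 N and x of jaw_face in the frame of stop_face below 0.0815 m and contact force between jaw and offcut above 2 N), for 0.1 s.
At the end, for the whole second after the job is handed in: The offcut lies flat on the bed (within 4 mm in height, 20 mm of midway across), let go and at rest, between stop and jaw; the gap between the two faces is no more than 81.5 mm (the offcut is 80 mm long) and the jaw still bears on the offcut with over 0.5 N (z of offcut_mid in the frame of bed_mid between 0.014 and 0.022 m and y of offcut_mid in the frame of bed_mid between -0.02 and 0.02 m and x of offcut_mid in the frame of stop_face above 0.036 m and x of offcut_mid in the frame of jaw_face below -0.036 m and contact force between the fingers and offcut below 0.1 N and x of jaw_face in the frame of stop_face between 0.0775 and 0.0815 m and contact force between jaw and offcut above 0.5 N and linear speed of offcut below 0.01 m/s); the robot touches nothing.
It fails at once if the thumbwheel is pressed or dragged with more than 20 N (contact force between the fingers and wheel above 20 N).
It fails at once if the offcut is squeezed by the jaw with more than 20 N (contact force between jaw and offcut above 20 N).
It fails at once if the jaw itself is pushed by the robot (over 2 N) (contact force between any of the fingers, the arm and jaw above 2 N).
It fails at once if the sanding block, a pair of pliers or the tape measure is moved more than 30 mm (distance of any of sanding_block, pliers_1, pliers_2, tape_measure from where it was at the start of the episode above 0.03 m).
It also fails if it takes over 72 s, if anything falls off the work surface, if the arm or the gripper's body presses on something with over 40 N, if the wrist force passes 120 N, or if a joint passes its speed limit or range.

## Working session

There is one attempt and no reset: what is moved stays moved. The work goes in short steps, Python scripts to look and compute and a tool call to move; the robot and the scene stay as the last step left them, time stands still between calls to the robot, and variables do not carry over. Pictures are saved under pics/ and viewed, and the job is handed in when it is done.

Besides the shell and the picture viewer there is one more tool, called after ">>>" as name(argument=value, ...) on one line, values as JSON. send_rows: Moves the arm, as the interface text tells. Its arguments: {"type":"object","properties":{"motion":{"type":"string"},"force":{"type":"number"}},"required":["motion"]}

```bash
mkdir -p pics; ls; cat > h.py <<'E'
import numpy as np, cv2
from scipy.spatial.transform import Rotation as R
from workcell import robot, get_image, camera_model, order, models
def save(name, cam):
    im,d=get_image(cam); cv2.imwrite(f'pics/{name}.png', im[:,:,::-1]); np.save(f'pics/{name}.npy',d); return im,d
def proj_world(cam,d):
    m=camera_model(cam);K=np.array(m['camera_matrix']);Rm=cv2.Rodrigues(np.array(m['rvec'],float))[0];t=np.array(m['tvec'],float).reshape(3)
    v,u=np.mgrid[:d.shape[0],:d.shape[1]]
    P=np.stack([(u-K[0,2])/K[0,0]*d,(v-K[1,2])/K[1,1]*d,d],-1)
    return (P-t)@Rm
E
python3 - <<'E'
from h import *
print(robot.observe())
for c in ['top','side']:
    save(c+'0',c)
    for n in ['offcut_mid','stop_face','jaw_face','wheel_slot','bed_mid','gauge']:
        print(c,n,[(np.round(r['point'],4).tolist(),round(r['score'],2)) for r in models.landmark_of(c,n)[:2]])
E
```

```text
pics
{'time_s': 0.0, 'q': array([-6.92349631e+01,  7.51333689e+00,  8.53315000e+01,  8.05218862e-05,
        8.72633790e+01, -4.89225863e+00]), 'dq': array([ 0.01517813,  0.10494842, -0.03385347,  0.05299926,  0.00314139,
       -0.07447377]), 'joint_efforts': array([-2.54969113e-03, -5.69390059e+01, -5.00562751e+01, -4.77047233e-04,
        1.48769736e-02, -1.66959080e-05]), 'tcp_pos': array([ 0.25961589, -0.54028663,  0.23024164]), 'orientation': array([-1.79892185e+02, -9.30902711e-03,  2.56572829e+01]), 'ft_force': array([-0.03883676,  0.11961026, -0.25149324]), 'moment': array([ 0.00868408, -0.05176924,  0.02378258]), 'grip_width': 0.9978075425581322}
top offcut_mid [([0.5186, -0.3273, 0.0232], 0.79)]
top stop_face [([0.5167, 0.0641, 0.0237], 0.59), ([0.5468, 0.1516, 0.0291], 0.29)]
top jaw_face [([0.5134, 0.0627, 0.0146], 0.57), ([0.545, 0.1504, 0.0265], 0.48)]
top wheel_slot [([0.5616, 0.2121, 0.0413], 0.65)]
top bed_mid [([0.5272, 0.1013, 0.0163], 0.97)]
top gauge [([0.5388, 0.1351, 0.0029], 0.59)]
side offcut_mid [([0.5127, -0.3273, 0.0154], 0.6)]
side stop_face [([0.5134, 0.061, 0.025], 0.67)]
side jaw_face [([0.5498, 0.1538, 0.0267], 0.52)]
side wheel_slot [([0.5658, 0.2145, 0.0364], 0.59)]
side bed_mid [([0.5295, 0.1031, 0.013], 0.92)]
side gauge [([0.5411, 0.1361, 0.0007], 0.57), ([0.5482, 0.1524, 0.0259], 0.28)]
```

View pics/top0.png

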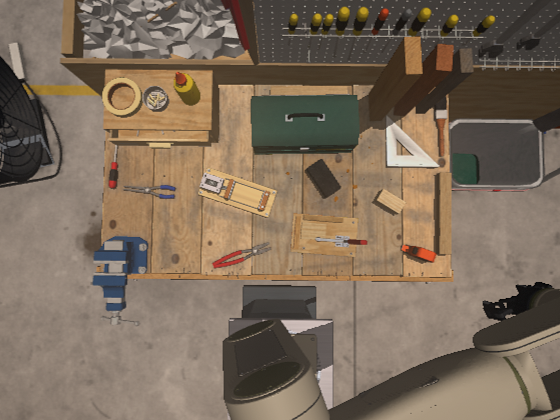

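View pics/side0.png

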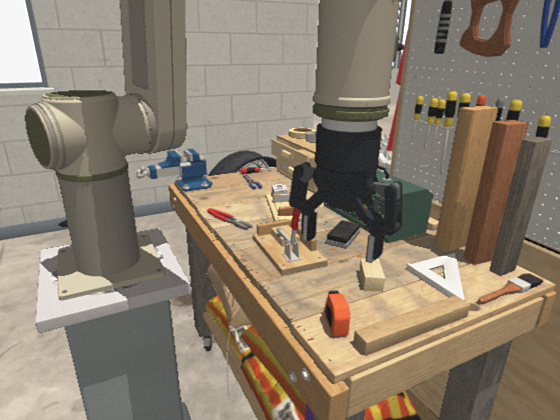

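```bash
python3 - <<'E'
from h import *
im=cv2.imread('pics/top0.png')
d=np.load('pics/top0.npy');P=proj_world('top',d)
h=P[...,2]
print(np.isfinite(h).mean(), (d==0).mean())
def rect(mask,name,off=0):
    mask=mask.astype(np.uint8)
    n,l,s,c=cv2.connectedComponentsWithStats(mask)
    for i in range(1,n):
        if s[i,4]<60: continue
        p=P[l==i]
        r=cv2.minAreaRect((p[:,:2]*1000).astype(np.float32))
        print(name,s[i,4],'box',s[i,:4],'ctr',np.round(r[0],1),'size',np.round(r[1],1),'ang',round(r[2],1),'z',np.round(np.percentile(p[:,2],[5,50,95]),4))
v=(d>0)&(P[...,0]>0.3)&(P[...,0]<0.85)
rect(v&(abs(h-.036)<.012)&(P[...,1]<-.2),'off')
rect(v&(abs(h-.012)<.006)&(P[...,1]>-.0),'base')
rect(v&(h>.028)&(P[...,1]>-.0),'high')
E
```

```text
1.0 0.003920068027210884
off 74 box [369  93  16  26] ctr [ 801.9 -274.6] size [86.2 33.3] ang 27.5 z [0.0249 0.0359 0.0457]
off 1029 box [438 172  13  83] ctr [ 480.3 -495.3] size [ 38.8 250.6] ang 88.7 z [0.0261 0.0304 0.0344]
off 391 box [375 189  31  25] ctr [ 513.7 -330.1] size [80.6 42.9] ang 58.4 z [0.0302 0.0361 0.04  ]
base 1529 box [198 168  79  50] ctr [538.7 137.2] size [230.8  89.8] ang 72.1 z [0.0083 0.0122 0.0161]
base 277 box [123 184  52  15] ctr [539.7 411.7] size [ 44.2 159.3] ang 0.3 z [0.0068 0.0105 0.0154]
base 470 box [106 236  42  33] ctr [351.1 473.5] size [124.3  96.8] ang 89.6 z [0.0077 0.0122 0.0168]
base 405 box [212 243  59  25] ctr [343.9 121.9] size [ 34.8 183.6] ang 18.8 z [0.0069 0.0111 0.0149]
high 8007 box [101  72 117  77] ctr [750.3 350. ] size [199.4 301.4] ang 0.0 z [0.0827 0.1499 0.2317]
high 1849 box [250  95  33  58] ctr [734.1  46.5] size [155.2  91.1] ang 0.7 z [0.0737 0.1382 0.1433]
high 317 box [199 173  24  21] ctr [563.5 213.5] size [62.7 48.3] ang 71.1 z [0.0343 0.0419 0.0468]
high 120 box [223 179  12  20] ctr [546.1 160.3] size [17.2 59.7] ang 71.9 z [0.0331 0.0386 0.0422]
high 121 box [258 190  11  21] ctr [512.   55.1] size [18.  59.9] ang 71.8 z [0.0343 0.0386 0.042 ]
high 1013 box [ 93 240  40  31] ctr [344.3 476.4] size [92.8 86.9] ang 89.6 z [0.0555 0.1051 0.1292]
```

The top view's depth gives:
- Offcut: centre (514, -330) mm, long axis at 58.4°.
- Gauge: centre (539, 137) mm, axis at about 72°.
- Gap: about 93 mm.

The sizes match the given ones (80x42, 230x90, housing at x = 80). I'll move above the offcut.

>>> send_rows(motion="0 0 0 0 0 -6.56 1;0 0 0 0 0 -6.56 1;0 0 0 0 0 -6.56 1;0 0 0 0 0 -6.56 1;0 0 0 0 0 -6.56 1")

```text
time_s: 1.12
tcp_pos: [0.2598, -0.5408, 0.2313]
orientation: [180.0, 0.0, 58.8]
ft_force: [0.0, 0.1, -0.5]
grip_width: 0.993
```

>>> send_rows(motion="31.2 10.6 9 0 0 0 1;31.2 10.6 9 0 0 0 1;31.2 10.6 9 0 0 0 1;31.2 10.6 9 0 0 0 1;31.2 10.6 9 0 0 0 1;31.2 10.6 9 0 0 0 1;31.2 10.6 9 0 0 0 1;31.2 10.6 9 0 0 0 1;31.2 10.6 9 0 0 0 1;31.2 10.6 9 0 0 0 1;0 0 0 0 0 0 1;0 0 0 0 0 0 1")

```text
time_s: 2.12
tcp_pos: [0.5141, -0.3286, 0.1403]
orientation: [-179.9, -0.0, 58.6]
ft_force: [-0.3, -0.1, 0.4]
grip_width: 1.0
```

```bash
cat >> h.py <<'E'
def wrist_world(d,o):
    m=camera_model('wrist');K=np.array(m['camera_matrix']);M=np.array(m['mount'])
    v,u=np.mgrid[:d.shape[0],:d.shape[1]]
    a=(u-K[0,2])/K[0,0];b=(v-K[1,2])/K[1,1];r=np.hypot(a,b)+1e-9
    t=np.tan(np.minimum(r,1.4));P=np.stack([a/r*t*d,b/r*t*d,d],-1)
    P=P@M[:3,:3].T+M[:3,3]
    return P@R.from_euler('xyz',o['orientation'],degrees=True).as_matrix().T+o['tcp_pos']
def rect(P,mask,name,mn=60):
    n,l,s,c=cv2.connectedComponentsWithStats(mask.astype(np.uint8))
    for i in range(1,n):
        if s[i,4]<mn: continue
        p=P[l==i]
        r=cv2.minAreaRect((p[:,:2]*1000).astype(np.float32))
        print(name,s[i,4],'box',s[i,:4],'ctr',np.round(r[0],1),'size',np.round(r[1],1),'ang',round(r[2],1),'z',np.round(np.percentile(p[:,2],[5,50,95]),4))
E
python3 - <<'E'
from h import *
o=robot.observe();print(o['time_s'],o['tcp_pos'],o['orientation'],o['ft_force'])
im,d=save('w1','wrist');P=wrist_world(d,o)
rect(P,(d>0)&(abs(P[...,2]-.036)<.006)&(np.hypot(P[...,0]-.514,P[...,1]+.33)<.08),'off')
rect(P,(d>0)&(abs(P[...,2]-.036)<.003)&(np.hypot(P[...,0]-.514,P[...,1]+.33)<.08),'off')
E
```

```text
2.1167 [ 0.51413883 -0.32857594  0.14034482] [-1.79906981e+02 -1.10766847e-02  5.86439351e+01] [-0.29961971 -0.0761841   0.37727959]
off 5054 box [253 161  55  97] ctr [ 513.9 -329.1] size [79.6 42.2] ang 59.4 z [0.0357 0.0369 0.038 ]
off 5035 box [253 161  55  97] ctr [ 513.9 -329.1] size [79.6 42.2] ang 59.4 z [0.0357 0.0369 0.038 ]
```

View pics/w1.png

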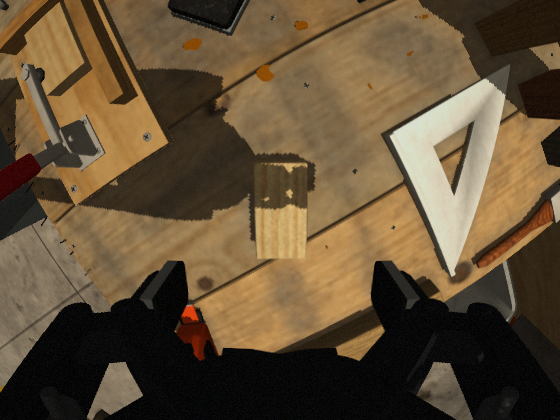

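The wrist view agrees: the offcut is at px (253-308, 161-258), centre (513.9, -329.1) mm, angle 59.4°. The space where the fingers go down is clear. Descending to grasp.

>>> send_rows(motion="-0.3 0 30 0 0 -0.7 1;0 0 35 0 0 0 1;0 0 35 0 0 0 1;0 0 20 0 0 0 1;0 0 10 0 0 0 1;0 0 0 0 0 0 1;0 0 0 0 0 0 -1;0 0 0 0 0 0 -1;0 0 0 0 0 0 -1;0 0 0 0 0 0 -1;0 0 0 0 0 0 -1;0 0 0 0 0 0 -1", force=40)

```text
time_s: 3.17
tcp_pos: [0.5146, -0.3318, 0.0137]
orientation: [179.8, 0.0, 59.2]
ft_force: [-0.9, -0.6, 6.0]
grip_width: 0.479
```

>>> send_rows(motion="0 0 0 0 0 0 -1;0 0 0 0 0 0 -1;0 0 0 0 0 0 -1")

```text
time_s: 3.42
tcp_pos: [0.5146, -0.3318, 0.0137]
orientation: [179.8, 0.0, 59.2]
ft_force: [-0.5, -0.3, 6.4]
grip_width: 0.482
```

>>> send_rows(motion="0 0 -15 0 0 0 -1;0 0 -35 0 0 0 -1;0 0 -35 0 0 0 -1;0 0 -35 0 0 0 -1;0 0 0 0 0 0 -1;0 0 0 0 0 0 -1")

```text
time_s: 3.92
tcp_pos: [0.5154, -0.3322, 0.1356]
orientation: [179.6, 0.1, 59.2]
ft_force: [0.1, 0.5, -2.2]
grip_width: 0.481
```

```bash
python3 - <<'E'
from h import *
o=robot.observe();print(o['time_s'],o['tcp_pos'],o['orientation'],o['ft_force'],o['grip_width'])
im,d=save('w2','wrist');P=wrist_world(d,o)
M=camera_model('wrist')['mount'];print(np.round(M,3))
Rm=R.from_euler('xyz',o['orientation'],degrees=True).as_matrix()
T=(P-o['tcp_pos'])@Rm
np.save('pics/T2.npy',T)
for v in range(150,420,15): print(v,[tuple(np.round(T[v,u]*1000).astype(int)) for u in (255,280,305)])
E
```

```text
3.9167 [ 0.51537507 -0.3321835   0.13564538] [1.79569852e+02 5.09599369e-02 5.91691956e+01] [ 0.11838393  0.53008995 -2.20531303] 0.48127683388228404
[[ 0.001 -0.963 -0.27   0.069]
 [ 1.     0.001 -0.    -0.001]
 [ 0.001 -0.27   0.963 -0.144]
 [ 0.     0.     0.     1.   ]]
150 [(np.int64(45), np.int64(-22), np.int64(135)), (np.int64(45), np.int64(0), np.int64(134)), (np.int64(45), np.int64(21), np.int64(135))]
165 [(np.int64(32), np.int64(-22), np.int64(134)), (np.int64(32), np.int64(0), np.int64(134)), (np.int64(32), np.int64(21), np.int64(135))]
180 [(np.int64(41), np.int64(-13), np.int64(10)), (np.int64(41), np.int64(-1), np.int64(10)), (np.int64(42), np.int64(11), np.int64(9))]
195 [(np.int64(41), np.int64(-10), np.int64(-21)), (np.int64(41), np.int64(-1), np.int64(-22)), (np.int64(41), np.int64(9), np.int64(-21))]
210 [(np.int64(36), np.int64(-10), np.int64(-23)), (np.int64(35), np.int64(-1), np.int64(-23)), (np.int64(35), np.int64(9), np.int64(-22))]
225 [(np.int64(29), np.int64(-10), np.int64(-22)), (np.int64(29), np.int64(-1), np.int64(-23)), (np.int64(30), np.int64(9), np.i
[... 998 characters left out ...]
]
345 [(np.int64(-30), np.int64(-12), np.int64(-22)), (np.int64(-30), np.int64(0), np.int64(-22)), (np.int64(-29), np.int64(11), np.int64(-24))]
360 [(np.int64(12), np.int64(-7), np.int64(-80)), (np.int64(11), np.int64(-1), np.int64(-79)), (np.int64(11), np.int64(6), np.int64(-79))]
375 [(np.int64(12), np.int64(-7), np.int64(-86)), (np.int64(11), np.int64(-1), np.int64(-85)), (np.int64(12), np.int64(5), np.int64(-86))]
390 [(np.int64(12), np.int64(-6), np.int64(-91)), (np.int64(10), np.int64(-1), np.int64(-89)), (np.int64(12), np.int64(5), np.int64(-91))]
405 [(np.int64(11), np.int64(-6), np.int64(-94)), (np.int64(11), np.int64(-1), np.int64(-94)), (np.int64(12), np.int64(5), np.int64(-95))]
```

View pics/w2.png

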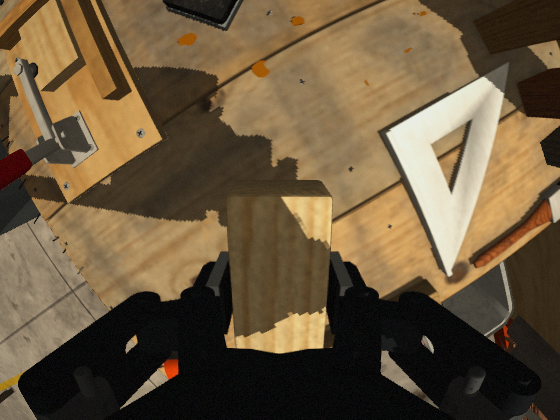

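The grasp is good. The block's front end is at tool x = +41.5 and its underside is 13 mm below the TCP. Carrying it toward the gauge, I'll stop short to look.

>>> send_rows(motion="0 0 0 0 0 -6.4 -1;0 0 0 0 0 -6.4 -1;35.1 -10.2 0 0 0 0 -1;35.1 -10.2 0 0 0 0 -1;35.1 -10.2 0 0 0 0 -1;35.1 -10.2 0 0 0 0 -1;35.1 -10.2 0 0 0 0 -1;35.1 -10.2 0 0 0 0 -1;35.1 -10.2 0 0 0 0 -1;35.1 -10.2 0 0 0 0 -1;35.1 -10.2 0 0 0 0 -1;0 0 0 0 0 0 -1")

```text
time_s: 4.97
tcp_pos: [0.522, 0.0042, 0.1291]
orientation: [-179.7, -0.1, 72.2]
ft_force: [-0.1, -0.1, -1.6]
grip_width: 0.483
```

>>> send_rows(motion="0 -30.7 0 0 0 0 -1;0 0 0 0 0 0 -1;0 0 0 0 0 0 -1")

```text
time_s: 5.22
tcp_pos: [0.4919, 0.0083, 0.1287]
orientation: [-179.7, 0.1, 72.0]
ft_force: [-0.2, 0.2, -1.0]
grip_width: 0.486
```

```bash
python3 - <<'E'
from h import *
o=robot.observe();print(o['time_s'],o['tcp_pos'],o['orientation'],o['ft_force'],o['grip_width'])
im,d=save('w3','wrist');P=wrist_world(d,o)
z=P[...,2];g=(d>0)&(np.hypot(P[...,0]-.539,P[...,1]-.137)<.15)
rect(P,g&(abs(z-.012)<.004),'base',200)
rect(P,g&(z>.030)&(z<.06),'high',100)
for n in ['stop_face','jaw_face','wheel_slot','bed_mid']:
    print(n,[(np.round(r['point'],4).tolist(),round(r['score'],2)) for r in models.landmark_of('wrist',n)[:2]])
E
```

```text
5.2167 [0.49192211 0.00830599 0.12865854] [-1.79728612e+02  6.35618234e-02  7.20279612e+01] [-0.1772635   0.23495062 -1.03231793] 0.48557855023649754
base 16153 box [229   0 114 178] ctr [526.  101.8] size [149.6  90.9] ang 72.1 z [0.0116 0.0129 0.0141]
high 1115 box [245   0  84  15] ctr [544.1 157. ] size [ 9.3 59.8] ang 72.5 z [0.0315 0.0389 0.0403]
high 961 box [447  53  34  59] ctr [658.   67.2] size [ 4.9 44.1] ang 1.5 z [0.032  0.0449 0.0588]
high 2048 box [244 134  85  26] ctr [511.6  56.5] size [18.1 60.8] ang 71.6 z [0.0376 0.0389 0.0403]
stop_face [([0.5182, 0.0626, 0.0261], 0.69)]
jaw_face [([0.5447, 0.1526, 0.0265], 0.72), ([0.5402, 0.1407, 0.002], 0.37)]
wheel_slot [([0.5463, 0.1534, 0.0124], 0.55)]
bed_mid [([0.5327, 0.1034, 0.0139], 0.78), ([0.3439, 0.12, 0.0039], 0.71)]
```

View pics/w3.png

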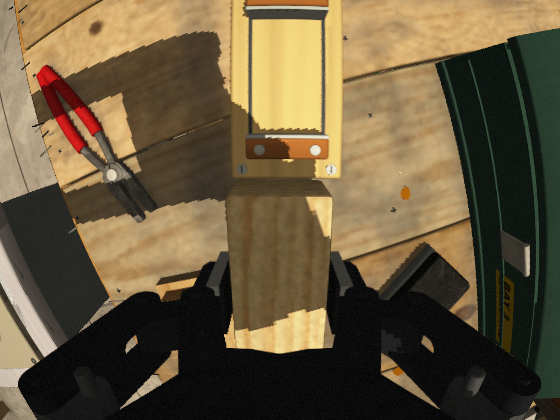

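The view shows the gauge straight ahead: the stop at px row ~148, the bed at rows 12-135, the jaw at the top edge. The measured midpoint between the faces is about (528.5, 108.5) mm, gap ~92-93 mm. Moving over the bed.

>>> send_rows(motion="35 1.3 0 0 0 0 -1;35 1.3 0 0 0 0 -1;34.9 1.2 0 0 0 0 -1;0 0 0 0 0 0 -1;0 0 0 0 0 0 -1;0 0 30 0 0 0 -1;0 0 30 0 0 0 -1;0 0 0 0 0 0 -1;0 0 0 0 0 0 -1;0 0 0 0 0 0 -1")

```text
time_s: 6.3
tcp_pos: [0.5313, 0.1055, 0.0726]
orientation: [180.0, -0.0, 71.9]
ft_force: [0.8, -0.3, -1.0]
grip_width: 0.482
```

```bash
python3 - <<'E'
from h import *
o=robot.observe();print(o['time_s'],o['tcp_pos'],o['orientation'],o['ft_force'],o['grip_width'])
im,d=save('w4','wrist');P=wrist_world(d,o)
z=P[...,2];g=(d>0)&(np.hypot(P[...,0]-.539,P[...,1]-.137)<.15)
rect(P,g&(z>.030)&(z<.05),'high',100)
rect(P,g&(z>.07)&(z<.11),'off',100)
save('s4','side')
E
```

```text
6.3 [0.531303   0.10546498 0.07257824] [ 1.79957100e+02 -7.48681092e-03  7.18977826e+01] [ 0.76114173 -0.33690943 -0.97308072] 0.4822303635597303
high 8018 box [228   0  92  99] ctr [562.1 212.5] size [56.6 49.9] ang 71.9 z [0.0374 0.0428 0.0466]
high 3374 box [219 128 110  32] ctr [545.5 161.5] size [17.3 60.1] ang 71.9 z [0.0379 0.0393 0.0404]
high 1172 box [469 191  43  75] ctr [660.8  73.5] size [48.5 21.3] ang 62.5 z [0.0312 0.0405 0.049 ]
off 18437 box [192 183 175 170] ctr [531.6 109.3] size [76.5 68.9] ang 71.9 z [0.0867 0.0957 0.1004]
off 3646 box [503 206  57 102] ctr [660.6  73.1] size [49.5 21.7] ang 62.6 z [0.0722 0.0898 0.1054]
```

View pics/w4.png

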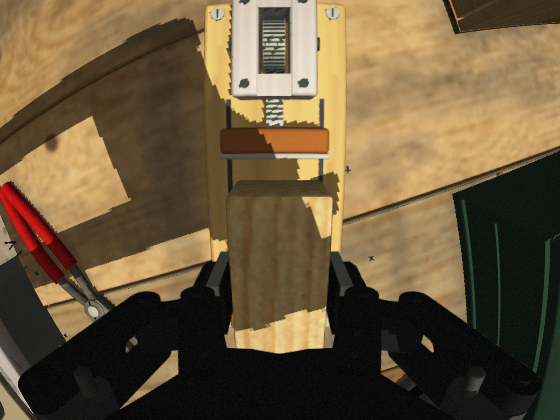

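View pics/s4.png

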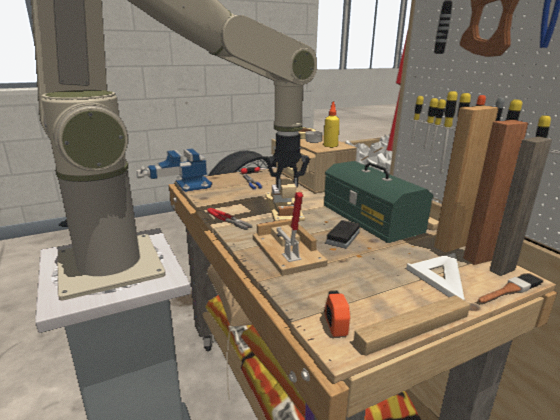

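>>> send_rows(motion="1 -3.7 0 0 0 0 -1;0 0 0 0 0 0 -1;0 0 15 0 0 0 -1;0 0 15 0 0 0 -1;0 0 10 0 0 0 -1;0 0 0 0 0 0 -1;0 0 0 0 0 0 -1;0 0 0 0 0 0 -1")

```text
time_s: 7.07
tcp_pos: [0.528, 0.1084, 0.0321]
orientation: [180.0, -0.0, 72.0]
ft_force: [0.4, 0.2, -1.2]
grip_width: 0.487
```

>>> send_rows(motion="-0.7 0 3 0 0 0 -1;0 0 3 0 0 0 -1;0 0 0 0 0 0 -1;0 0 0 0 0 0 -1")

```text
time_s: 7.4
tcp_pos: [0.5279, 0.1077, 0.0258]
orientation: [179.9, -0.0, 72.0]
ft_force: [0.8, 0.3, 0.7]
grip_width: 0.484
```

>>> send_rows(motion="0 0 1 0 0 0 -1;0 0 0 0 0 0 -1;0 0 0 0 0 0 0.1;0 0 0 0 0 0 0.3;0 0 0 0 0 0 0.5;0 0 0 0 0 0 0.5;0 0 0 0 0 0 0.5;0 0 0 0 0 0 0.5")

```text
time_s: 8.07
tcp_pos: [0.5271, 0.1076, 0.0241]
orientation: [-180.0, 0.0, 72.0]
ft_force: [0.8, 0.5, 0.2]
grip_width: 0.748
```

>>> send_rows(motion="0 0 -15 0 0 0 0.5;0 0 -30 0 0 0 0.5;0 0 -35 0 0 0 0.5;0 0 -35 0 0 0 0.5;0 0 0 0 0 0 0.5;0 0 0 0 0 0 0.5")

```text
time_s: 8.57
tcp_pos: [0.5295, 0.1079, 0.1425]
orientation: [179.7, -0.1, 72.0]
ft_force: [-0.6, 0.9, 0.3]
grip_width: 0.751
```

```bash
python3 - <<'E'
from h import *
o=robot.observe();print(o['time_s'],o['tcp_pos'],o['orientation'],o['ft_force'],o['grip_width'])
im,d=save('w5','wrist');P=wrist_world(d,o)
np.save('pics/P5.npy',P)
z=P[...,2];g=(d>0)&(np.hypot(P[...,0]-.539,P[...,1]-.137)<.15)
rect(P,g&(z>.033)&(z<.0425),'high',100)
rect(P,g&(z>.0425)&(z<.056),'high2',100)
E
```

```text
8.5667 [0.5295376  0.10791199 0.14253552] [ 1.79675979e+02 -1.45905919e-01  7.19589716e+01] [-0.56464029  0.86735064  0.32705847] 0.7509034057148372
high 287 box [260  33  36  67] ctr [564.2 214.2] size [51.8 24.1] ang 84.4 z [0.037  0.0418 0.0424]
high 110 box [270  80  16   9] ctr [558.7 202.4] size [ 5.2 11.4] ang 71.6 z [0.0343 0.0398 0.042 ]
high 110 box [269  99  40   9] ctr [561.8 185.9] size [ 5.8 29.2] ang 72.3 z [0.0353 0.0416 0.0424]
high 1781 box [239 129  79  23] ctr [545.8 161.5] size [17.1 59.6] ang 72.0 z [0.0374 0.0393 0.0405]
high 275 box [430 177  27  54] ctr [661.1  73. ] size [47.6 20.3] ang 62.5 z [0.0335 0.0376 0.0418]
high 1503 box [243 261  71  22] ctr [511.7  57.1] size [18.9 60. ] ang 72.0 z [0.035  0.0388 0.0402]
high2 2538 box [247  27  62  80] ctr [562.7 215.2] size [61.4 45.3] ang 71.9 z [0.0426 0.0432 0.0442]
high2 486 box [270  49  16  33] ctr [563.  215.7] size [24.8 11. ] ang 72.0 z [0.0432 0.0462 0.0484]
high2 5473 box [248 160  57 101] ctr [527.9 109.9] size [79.7 42.2] ang 72.2 z [0.0476 0.0489 0.05  ]
high2 371 box [434 179  29  56] ctr [661.  73.] size [47.9 20.5] ang 62.8 z [0.0429 0.0483 0.0544]
```

View pics/w5.png

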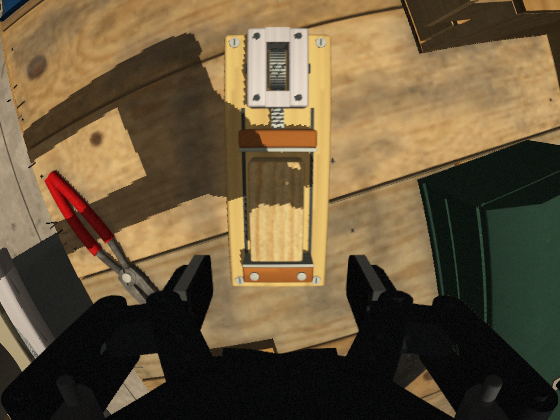

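The offcut lies flat and released on the bed at px (248-305, 160-261), centre (527.9, 109.9), aligned at 72.2°, with a gap at each end. The wheel slot is at px (278, 65), about (563, 215) mm. I'll shut the fingers and move above the wheel, a bit to its +x side.

>>> send_rows(motion="30 -0.3 0 0 0 0 -1;30 -0.3 0 0 0 0 -1;30 -0.3 0 0 0 0 -1;29 -0.3 0 0 0 0 -1;0 0 0 0 0 0 -1;0 0 25 0 0 0 -1;0 0 25 0 0 0 -1;0 0 20 0 0 0 -1;0 0 5 0 0 0 -1;0 0 0 0 0 0 -1;0 0 0 0 0 0 -1;0 0 0 0 0 0 -1", force=40)

```text
time_s: 9.62
tcp_pos: [0.5638, 0.2213, 0.0656]
orientation: [179.9, -0.1, 71.9]
ft_force: [-0.3, 0.3, 0.5]
grip_width: -0.005
```

```bash
python3 - <<'E'
from h import *
o=robot.observe();print(o['time_s'],o['tcp_pos'],o['orientation'],o['ft_force'],o['grip_width'])
im,d=save('w6','wrist');P=wrist_world(d,o)
z=P[...,2];g=(d>0)&(np.hypot(P[...,0]-.539,P[...,1]-.137)<.15)
rect(P,g&(z>.040)&(z<.0455),'high',200)
Rm=R.from_euler('xyz',o['orientation'],degrees=True).as_matrix()
T=(P-o['tcp_pos'])@Rm*1000
for v in range(200,360,10): print(v,[np.round(T[v,u]).astype(int).tolist() for u in (262,270,278,286,296)])
E
```

```text
9.6167 [0.56384225 0.22127153 0.06564083] [ 1.79915787e+02 -5.73578924e-02  7.19466721e+01] [-0.27383294  0.30378363  0.47714503] -0.005026368101170024
high 4002 box [241 205  84  88] ctr [565.  220.3] size [52.3 46.5] ang 71.5 z [0.0415 0.0428 0.0439]
high 273 box [273 234  22  18] ctr [566.8 225.2] size [ 8.2 11.7] ang 70.8 z [0.0405 0.0433 0.0452]
200 [[25, -11, 38], [25, -6, 38], [25, -1, 38], [25, 3, 37], [25, 9, 38]]
210 [[23, -10, 22], [23, -6, 23], [23, -1, 24], [23, 3, 23], [23, 8, 23]]
220 [[18, -10, 23], [18, -6, 22], [17, -1, 23], [18, 3, 22], [18, 8, 22]]
230 [[12, -10, 23], [2, -7, 53], [10, -1, 29], [10, 3, 30], [5, 9, 42]]
240 [[6, -10, 22], [-6, -7, 54], [6, -1, 24], [6, 3, 24], [-1, 9, 41]]
250 [[0, -10, 23], [-11, -7, 50], [2, -1, 19], [2, 3, 20], [-7, 9, 40]]
260 [[8, -9, -7], [12, -5, -17], [12, -1, -17], [12, 2, -17], [8, 7, -8]]
270 [[7, -8, -17], [12, -4, -27], [11, -1, -25], [12, 2, -26], [8, 6, -18]]
280 [[11, -7, -34], [12, -4, -34], [11, -1, -34], [11, 2, -34], [11, 6, -34]]
290 [[15, -7, -47], [12, -4, -44], [10, -1, -39], [12, 2, -44], [15, 5, -48]]
300 [[13, -6, -51], [12, -4, -50], [5, -1, -38], [13, 1, -51], [13, 5, -51]]
310 [[13, -6, -57], [13, -4, -57], [0, -1, -37], [9, 1, -52], [13, 4, -57]]
320 [[17, -5, -69], [8, -4, -56], [-4, -1, -39], [4, 2, -50], [18, 4, -69]]
330 [[17, -5, -73], [0, -4, -50], [-9, -1, -38], [-1, 2, -49], [16, 4, -72]]
340 [[14, -5, -74], [-6, -4, -49], [-66, -1, 27], [-5, 2, -49], [13, 4, -72]]
350 [[8, -6, -71], [-7, -4, -53], [-78, -2, 31], [-8, 2, -52], [8, 4, -71]]
```

View pics/w6.png

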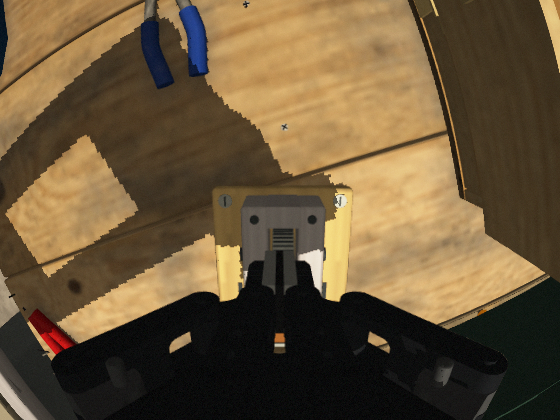

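>>> send_rows(motion="0 1 5 0 0 0 -1;0 0 5 0 0 0 -1;0 0 0 0 0 0 -1;0 0 0 0 0 0 -1;0 0 0 0 0 0 -1")

```text
time_s: 10.08
tcp_pos: [0.5638, 0.2208, 0.0542]
orientation: [-180.0, 0.0, 72.0]
ft_force: [-0.3, 0.8, -0.3]
grip_width: -0.001
```

>>> send_rows(motion="0 0 1 0 0 0 -1;0 0 1 0 0 0 -1;0 0 0 0 0 0 -1")

```text
time_s: 10.33
tcp_pos: [0.5639, 0.2209, 0.0521]
orientation: [-180.0, 0.0, 72.0]
ft_force: [0.3, -0.0, -0.1]
grip_width: 0.005
```

>>> send_rows(motion="0 0 1 0 0 0 -1;0 0 1 0 0 0 -1;0 0 0 0 0 0 -1")

```text
time_s: 10.58
tcp_pos: [0.5638, 0.2208, 0.05]
orientation: [-180.0, 0.0, 72.0]
ft_force: [1.0, -0.4, -0.2]
grip_width: -0.0
```

>>> send_rows(motion="0 0 1 0 0 0 -1;0 0 0 0 0 0 -1;0 0 0 0 0 0 -1")

```text
time_s: 10.83
tcp_pos: [0.5639, 0.2208, 0.0492]
orientation: [-180.0, 0.0, 72.0]
ft_force: [0.2, -0.0, -0.8]
grip_width: 0.006
```

>>> send_rows(motion="0 0 1 0 0 0 -1;0 0 0 0 0 0 -1;0 0 0 0 0 0 -1")

```text
time_s: 11.08
tcp_pos: [0.5639, 0.2209, 0.0482]
orientation: [-180.0, 0.0, 72.0]
ft_force: [0.4, -0.7, -0.8]
grip_width: -0.0
```

>>> send_rows(motion="0 0 1 0 0 0 -1;0 0 0 0 0 0 -1;0 0 0 0 0 0 -1")

```text
time_s: 11.33
tcp_pos: [0.5639, 0.2209, 0.0472]
orientation: [-180.0, 0.0, 72.0]
ft_force: [0.1, -0.2, 0.8]
grip_width: -0.003
```

>>> send_rows(motion="0 0 0.5 0 0 0 -1;0 0 0 0 0 0 -1;0 0 0 0 0 0 -1")

```text
time_s: 11.58
tcp_pos: [0.5639, 0.2209, 0.0468]
orientation: [-180.0, 0.0, 72.0]
ft_force: [-0.7, -0.4, 0.1]
grip_width: -0.001
```

>>> send_rows(motion="0 0 0.5 0 0 0 -1;0 0 0 0 0 0 -1;0 0 0 0 0 0 -1")

```text
time_s: 11.83
tcp_pos: [0.5641, 0.2209, 0.0467]
orientation: [180.0, -0.0, 72.0]
ft_force: [-1.8, -0.6, 2.9]
grip_width: 0.001
```

>>> send_rows(motion="0 0 0.5 0 0 0 -1;0 0 0 0 0 0 -1;0 0 0 0 0 0 -1")

```text
time_s: 12.08
tcp_pos: [0.5641, 0.221, 0.0465]
orientation: [180.0, -0.0, 72.0]
ft_force: [-3.2, -0.1, 6.8]
grip_width: -0.002
```

Contact with the rim is at z ≈ 46.7 mm, pressing at about 7 N. First careful drag.

>>> send_rows(motion="-1 0 0 0 0 0 -1;-1.5 0 0 0 0 0 -1;-1.5 0 0 0 0 0 -1;0 0 0 0 0 0 -1")

```text
time_s: 12.42
tcp_pos: [0.563, 0.2176, 0.0466]
orientation: [180.0, -0.1, 72.0]
ft_force: [-2.8, 2.4, 6.0]
grip_width: -0.001
```

>>> send_rows(motion="-2 0 0 0 0 0 -1;-2 0 0 0 0 0 -1;-2 0 0 0 0 0 -1;0 0 0 0 0 0 -1")

```text
time_s: 12.75
tcp_pos: [0.5611, 0.2117, 0.0466]
orientation: [180.0, -0.1, 72.0]
ft_force: [-1.7, 0.3, 5.2]
grip_width: 0.006
```

```bash
python3 - <<'E'
from h import *
o=robot.observe();print(o['time_s'],o['tcp_pos'],o['ft_force'])
im,d=save('t7','top');P=proj_world('top',d);z=P[...,2]
rect(P,(d>0)&(z>.028)&(np.hypot(P[...,0]-.539,P[...,1]-.137)<.15),'h')
save('s7','side')
E
```

```text
12.75 [0.56114735 0.21174325 0.04657344] [-1.69706481  0.30879981  5.19797883]
h 6441 box [145 128 116 114] ctr [501.1 158.2] size [238.6 197.6] ang 15.8 z [0.0485 0.4561 0.5268]
h 169 box [251 137  16  16] ctr [661.2  71.2] size [46.7 21.1] ang 65.5 z [0.0376 0.1156 0.1303]
h 124 box [258 190  11  21] ctr [512.   55.1] size [18.  59.8] ang 72.4 z [0.0327 0.0379 0.0424]
```

View pics/t7.png

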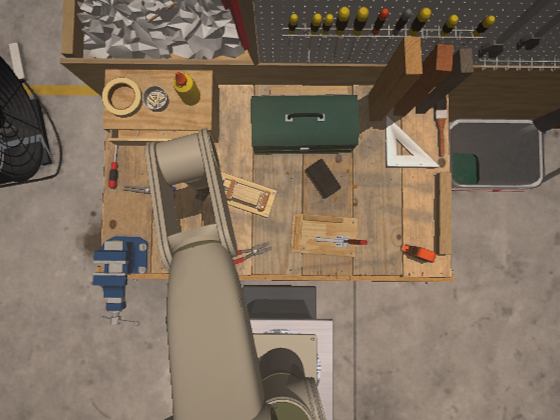

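The arm hides the jaw from the top camera. I'll finish the stroke, then lift and look with the wrist camera.

>>> send_rows(motion="-1 0 0.2 0 0 0 -1;-1.5 0 0 0 0 0 -1;-1.5 0 0 0 0 0 -1")

```text
time_s: 13.1
tcp_pos: [0.56, 0.2084, 0.0465]
orientation: [180.0, -0.1, 72.0]
ft_force: [-1.7, 3.6, 6.6]
grip_width: 0.001
```

>>> send_rows(motion="0 0 -5 0 0 0 -1;0 0 -15 0 0 0 -1;0 0 0 0 0 0 -1;0 0 0 0 0 0 -1")

```text
time_s: 13.43
tcp_pos: [0.5605, 0.2077, 0.0664]
orientation: [179.9, -0.1, 72.0]
ft_force: [0.3, 0.4, 0.2]
grip_width: -0.003
```

```bash
python3 - <<'E'
from h import *
o=robot.observe();print(o['time_s'],o['tcp_pos'],o['ft_force'])
im,d=save('s8','side')
P=proj_world('side',d);z=P[...,2]
cv2.imwrite('pics/s8c.png',cv2.resize(im[150:250,200:340,::-1],None,fx=5,fy=5,interpolation=cv2.INTER_CUBIC))
u=np.array([.309,.951]);q=(P[...,:2]-[.5387,.1372])
s=q@u;w=q@np.array([-.951,.309])
g=(d>0)&(abs(s)<.115)&(abs(w)<.03)&(z>.03)&(z<.045)
rect(P,g,'side',10)
E
```

```text
13.4333 [0.5604835  0.20767625 0.06639179] [0.31131719 0.38115818 0.20586776]
side 263 box [272 184  22  27] ctr [538.4 143.4] size [209.  51.] ang 68.4 z [0.0323 0.0396 0.0443]
```

View pics/s8c.png

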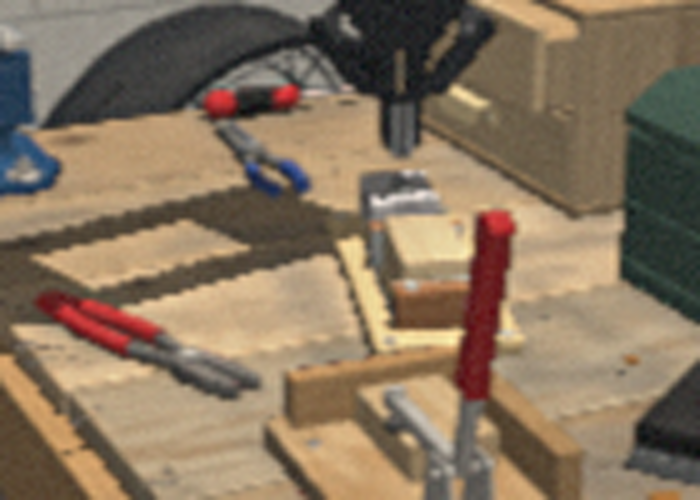

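>>> send_rows(motion="0 0 -25 0 0 0 -1;-35 0 -15 0 0 0 -1;-35 0 0 0 0 0 -1;-30 0 0 0 0 0 -1;0 0 0 0 0 0 -1;0 0 0 0 0 0 -1")

```text
time_s: 13.98
tcp_pos: [0.5279, 0.1111, 0.1048]
orientation: [-179.9, 0.0, 71.8]
ft_force: [-0.4, 0.1, -0.2]
grip_width: 0.001
```

```bash
cat > look.py <<'E'
from h import *
import sys
o=robot.observe();print(o['time_s'],o['tcp_pos'],o['ft_force'])
im,d=save(sys.argv[1],'wrist');P=wrist_world(d,o);z=P[...,2]
q=(P[...,:2]-[.5387,.1372]);s=q@[.309,.951]*1000;w=q@[-.951,.309]*1000
g=(d>0)&(abs(w)<40)&(abs(s)<115)&(z<.07)
rect(P,g&(z>.033)&(z<.0425),'lo',100); rect(P,g&(z>.0425),'hi',100)
# lines on both sides of offcut: jaw, stop tops
for lo,hi in ((23,28),(-28,-23)):
    m=g&(w>lo)&(w<hi)&(z>.035)&(z<.0425)
    st=s[m&(s<-50)]; ja=s[m&(s>-20)&(s<40)]
    if len(st) and len(ja): print('stop face',np.percentile(st,[97,99]).round(1),'jaw face',np.percentile(ja,[1,3]).round(1),'gap',(np.percentile(ja,2)-np.percentile(st,98)).round(1))
of=s[g&(abs(w)<15)&(z>.046)&(z<.0515)]; print('offcut ends',np.percentile(of,[1,99]).round(1))
E
python3 look.py w9
```

```text
13.9833 [0.52789238 0.11112544 0.1047593 ] [-0.43837483  0.10483283 -0.22618493]
lo 230 box [264  28  37  29] ctr [566.2 225.6] size [18.7 21.6] ang 76.5 z [0.0338 0.0408 0.0424]
lo 109 box [243  38   9  36] ctr [542.8 224.6] size [23.3  5.4] ang 71.8 z [0.0367 0.0417 0.0424]
lo 112 box [309  47  12  28] ctr [582.8 208. ] size [18.2  7.5] ang 66.0 z [0.0361 0.042  0.0424]
lo 112 box [260  53  10  36] ctr [550.2 211.6] size [22.9  5.6] ang 72.0 z [0.0404 0.0419 0.0424]
lo 174 box [273  75  19  11] ctr [558.8 202.7] size [ 5.8 11.6] ang 72.2 z [0.034  0.0392 0.0422]
lo 114 box [246  90  27  19] ctr [538.3 193.3] size [ 9.2 19.3] ang 33.5 z [0.0405 0.042  0.0425]
lo 2507 box [236 146  93  29] ctr [542.9 153.5] size [17.7 60.3] ang 72.1 z [0.0376 0.0392 0.0405]
hi 3572 box [246  13  73  95] ctr [563.  215.2] size [62.3 45.2] ang 72.2 z [0.0426 0.0432 0.0442]
hi 687 box [273  40  20  38] ctr [563.2 215.4] size [24.5 11.8] ang 72.2 z [0.0432 0.0462 0.0481]
hi 5270 box [248 173  66  99] ctr [529.  114.3] size [67.2 41.7] ang 72.1 z [0.0476 0.0489 0.0499]
stop face [-75.7 -75.6] jaw face [8.8 9. ] gap 84.6
offcut ends [-46.7  86.5]
```

View pics/w9.png

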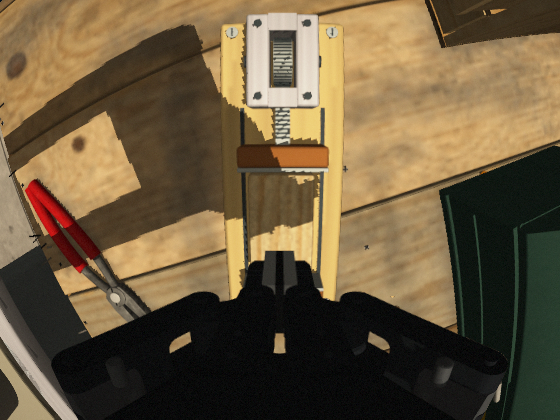

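The jaw is at px row ~158 and has moved 8.3 mm, which means no slip over the 13.3 mm drag. About 4.6 mm of gap remains, so ~7.4 mm of drag. Second stroke.

>>> send_rows(motion="30 0.3 0 0 0 0 -1;30 0.3 0 0 0 0 -1;30 0.3 0 0 0 0 -1;26 0.4 0 0 0 0 -1;0 0 0 0 0 0 -1;0 0 25 0 0 0 -1;0 0 20 0 0 0 -1;0 0 7 0 0 0 -1;0 0 0 0 0 0 -1;0 0 0 0 0 0 -1;0 0 0 0 0 0 -1")

```text
time_s: 14.95
tcp_pos: [0.5666, 0.2227, 0.0549]
orientation: [179.9, -0.1, 72.0]
ft_force: [0.8, -0.4, 0.4]
grip_width: -0.001
```

>>> send_rows(motion="-1 -1 3.5 0 0 0 -1;0 0 3 0 0 0 -1;0 0 0 0 0 0 -1;0 0 0 0 0 0 -1;0 0 0 0 0 0 -1")

```text
time_s: 15.37
tcp_pos: [0.5646, 0.2217, 0.0473]
orientation: [180.0, -0.0, 71.9]
ft_force: [0.1, -0.3, 0.1]
grip_width: -0.004
```

>>> send_rows(motion="0 0 0.5 0 0 0 -1;0 0 0.5 0 0 0 -1;0 0 0 0 0 0 -1;0 0 0 0 0 0 -1")

```text
time_s: 15.7
tcp_pos: [0.5648, 0.2218, 0.0466]
orientation: [180.0, -0.0, 72.0]
ft_force: [-0.2, 0.1, 4.6]
grip_width: -0.001
```

>>> send_rows(motion="0 0 0.2 0 0 0 -1;-1 0 0 0 0 0 -1;-1.5 0 0 0 0 0 -1;-1.5 0 0 0 0 0 -1;-1.5 0 0 0 0 0 -1")

```text
time_s: 16.12
tcp_pos: [0.5633, 0.217, 0.0465]
orientation: [180.0, -0.1, 72.0]
ft_force: [-0.2, 2.9, 6.2]
grip_width: 0.0
```

>>> send_rows(motion="-0.5 0 0 0 0 0 -1;-0.5 0 0 0 0 0 -1")

```text
time_s: 16.28
tcp_pos: [0.563, 0.2161, 0.0466]
orientation: [180.0, -0.1, 72.0]
ft_force: [-1.2, 1.7, 5.4]
grip_width: 0.001
```

>>> send_rows(motion="-0.5 0 0 0 0 0 -1;-0.5 0 0 0 0 0 -1")

```text
time_s: 16.45
tcp_pos: [0.5627, 0.2151, 0.0465]
orientation: [180.0, -0.1, 72.0]
ft_force: [-0.7, 2.8, 5.7]
grip_width: 0.001
```

>>> send_rows(motion="-0.4 0 0.1 0 0 0 -1;-0.4 0 0 0 0 0 -1")

```text
time_s: 16.62
tcp_pos: [0.5624, 0.2144, 0.0465]
orientation: [180.0, -0.1, 72.0]
ft_force: [-1.4, 2.7, 6.0]
grip_width: 0.0
```

>>> send_rows(motion="-0.4 0 0 0 0 0 -1;-0.4 0 0 0 0 0 -1")

```text
time_s: 16.78
tcp_pos: [0.5623, 0.2139, 0.0466]
orientation: [179.9, -0.1, 72.0]
ft_force: [-0.2, 4.7, 5.0]
grip_width: 0.001
```

>>> send_rows(motion="0 0 0.2 0 0 0 -1;-0.3 0 0 0 0 0 -1;0 0 0 0 0 0 -1")

```text
time_s: 17.03
tcp_pos: [0.5623, 0.2137, 0.0465]
orientation: [179.9, -0.1, 72.0]
ft_force: [-0.6, 3.4, 6.6]
grip_width: -0.002
```

>>> send_rows(motion="-0.4 0 0.1 0 0 0 -1;-0.3 0 0 0 0 0 -1")

```text
time_s: 17.2
tcp_pos: [0.5623, 0.2131, 0.0466]
orientation: [179.9, -0.1, 72.0]
ft_force: [0.4, 4.2, 5.2]
grip_width: -0.0
```

>>> send_rows(motion="-0.3 0 0 0 0 0 -1;0 0 0 0 0 0 -1;0 0 0 0 0 0 -1")

```text
time_s: 17.45
tcp_pos: [0.5623, 0.2128, 0.0466]
orientation: [179.9, -0.1, 72.0]
ft_force: [0.1, 3.5, 6.3]
grip_width: -0.004
```

Drag force has plateaued at about 4 N, so it is either at the stall or slipping. I'll press a little more (~9 N) and drag slightly further.

>>> send_rows(motion="0 0 0.3 0 0 0 -1;-0.5 0 0 0 0 0 -1;-0.5 0 0 0 0 0 -1")

```text
time_s: 17.7
tcp_pos: [0.5622, 0.212, 0.0465]
orientation: [179.9, -0.2, 72.0]
ft_force: [0.2, 4.1, 7.5]
grip_width: -0.0
```

>>> send_rows(motion="-0.4 0 0 0 0 0 -1;-0.4 0 0 0 0 0 -1")

```text
time_s: 17.87
tcp_pos: [0.562, 0.2112, 0.0465]
orientation: [179.9, -0.2, 72.0]
ft_force: [0.4, 5.8, 6.8]
grip_width: 0.002
```

>>> send_rows(motion="-0.4 0 0.1 0 0 0 -1;0 0 0 0 0 0 -1;0 0 0 0 0 0 -1")

```text
time_s: 18.12
tcp_pos: [0.562, 0.2109, 0.0465]
orientation: [179.9, -0.2, 72.0]
ft_force: [1.0, 4.4, 7.6]
grip_width: 0.001
```

>>> send_rows(motion="0 0 -5 0 0 0 -1;0 0 -25 0 0 0 -1;-35 0 -35 0 0 0 -1;-35 0 0 0 0 0 -1;-35 0 0 0 0 0 -1;-35 0 0 0 0 0 -1;0 0 0 0 0 0 -1;0 0 0 0 0 0 -1")

```text
time_s: 18.78
tcp_pos: [0.5181, 0.0801, 0.1042]
orientation: [-180.0, 0.0, 71.8]
ft_force: [0.5, 0.5, -0.1]
grip_width: -0.001
```

```bash
python3 look.py w10
```

```text
18.7833 [0.51813795 0.08008085 0.10422624] [ 0.484319    0.45576431 -0.12933082]
lo 167 box [292   2  22  47] ctr [573.3 203.5] size [35.1 12.6] ang 69.7 z [0.0353 0.042  0.0425]
lo 224 box [272  25  21  22] ctr [557.7 198.7] size [14.1 12.1] ang 75.7 z [0.0337 0.0396 0.0424]
lo 401 box [245  27  74  33] ctr [556.2 194.1] size [20.1 46.4] ang 68.6 z [0.0344 0.0415 0.0424]
lo 2497 box [235 104  94  27] ctr [541.4 149. ] size [17.2 59.9] ang 71.8 z [0.0378 0.0393 0.0404]
lo 349 box [240 245  25  25] ctr [491.5  63.3] size [17.8 17.2] ang 69.4 z [0.0366 0.0389 0.0403]
lo 475 box [295 244  30  26] ctr [530.2  50.6] size [17.7 20.9] ang 74.6 z [0.0366 0.0388 0.0404]
hi 2070 box [245   0  74  57] ctr [559.5 204.2] size [39.3 45.6] ang 72.5 z [0.0426 0.0432 0.0443]
hi 529 box [272   0  20  30] ctr [562.1 212.1] size [19.7 11.9] ang 72.1 z [0.0435 0.0465 0.0483]
hi 7911 box [246 131  69 122] ctr [525.5 103.3] size [79.4 42.3] ang 72.3 z [0.0477 0.0489 0.05  ]
stop face [-76.5 -76.4] jaw face [3.8 3.8] gap 80.2
stop face [-76.  -75.9] jaw face [3.7 3.8] gap 79.6
offcut ends [-73.7  85.3]
```

View pics/w10.png

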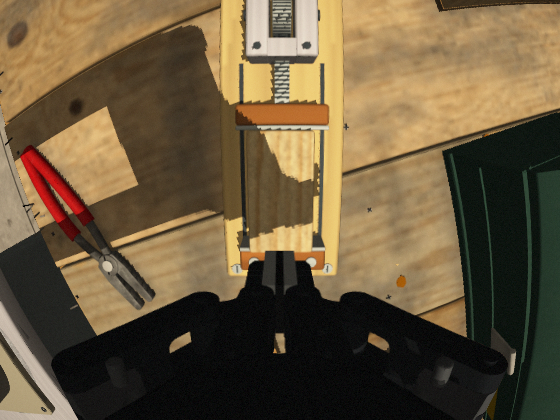

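```bash
python3 - <<'E'
from h import *
print(order.close_job())
E
```

```text
the job is handed in; nothing more can be done
None
```

I laid the offcut on the gauge's bed, let go of it, and closed the jaw on it with two light thumbwheel strokes. I handed the job in at about 19 s of the 72 s allowed.

- **Placing:** the wrist camera showed the offcut lying flat, aligned with the gauge to about 0.2° and clear of both faces. The gap was then about 92–93 mm.
- **Closing:** I felt the rim at z ≈ 46.6 mm and pressed it with about 5–8 N. The first stroke moved the jaw 8.3 mm with no slip. In the second, the drag rose from about 2–3 N to 4–6 N and the tip began to slip, which is where the wheel stalled.
- **Last checks:** after lifting off, the wrist camera measured a gap of 79.6–80.2 mm. The offcut was still flat at 72.3°, and the fingers were about 50 mm clear of everything.

The squeeze on the offcut could not be measured directly. From the stall drag I estimate 4–6 N, and I did not make another stroke to confirm that it holds after release.

The other views failed as checks on the jaw. The arm hid it from the top camera, and the side view was too coarse. My script's "offcut ends" figure was also wrong, because it picked up the wheel.

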